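# Change to the long sharpening plate

### The job

Slide the longest of the three sharpening plates straight up out of the slotted rack, lean it on the sloped wooden rest and let go of it there. Then take it again and lay it flat on the raised bed of the holder, between the two end stops, centred and square to the bed. Do not drop it, and leave the other plates and the things on the bench where they are.

Things in the scene. Friction and masses are not known exactly. Their poses are not given: they have to be found in the camera images.
- long_plate: the longest flat sharpening plate, 8 x 60 x 150 mm (x thickness, y width, z length), grey metal, about 0.2 kg; it stands upright in one of the three rack slots. Origin: centre of its lower 8 x 60 mm end; z along its length, up at the start; both faces are alike
- plate_centre (a point): the middle of the long plate, 75 mm along its z from the origin
- mid_plate: plate of the same make, 8 x 60 x 105 mm, in another slot of the rack; origin: centre of its lower end
- short_plate: plate of the same make, 8 x 60 x 80 mm, in another slot of the rack; origin: centre of its lower end
- rack: fixed wooden rack, 166 (x) x 85 (y) x 62 mm high; origin: centre of its underside, z up. Three slots side by side at x = -50, 0 and +50 mm, each 12 mm (x) by 65 mm (y), open on top, floor 12 mm above the bench, 50 mm deep. The plates' faces look to +x and -x of the rack; which plate is in which slot varies. Plate tops are 162, 117 and 92 mm above the bench
- rest: fixed wooden rest: flat base 130 (x) x 90 (y) x 15 mm and a narrow sloped back (26 mm wide, 90 mm long, free space on both sides and above) that rises towards -x of the rest (about to the robot's right, world -y), 40 degrees from vertical, from a ledge. Origin: centre of the underside, z up; a leaning plate's middle lies over x = -17 mm
- slope: sloped part of the rest. Origin: inner corner of back and ledge, 35 mm above the bench, mid-width. z runs up along the back (40 degrees from vertical, leaning to the robot's right), x square to the back, facing up and left, y level. Back: x = 0, z 0 to 90 mm; ledge: z = 0, x 0 to 24 mm, 50 mm wide. The plate stands on the ledge, a face on the back, its middle at x 4, y 0, z 75 mm
- holder: fixed wooden plate holder, origin: centre of the underside, z up. Base 230 (x) x 100 (y) x 12 mm; raised bed 44 mm wide (y), top 50 mm above the bench; at each end (x) a stop 14 mm thick, 60 mm wide, 6 mm above the bed, 158 mm between the stops. The plate lies lengthwise along x, standing 8 mm past the bed on each side, its middle at x 0, y 0, z 54 mm
- tape: bystander: roll of pale tape lying flat, 70 mm across, 22 mm high
- screwdriver: bystander: screwdriver 190 mm long lying on the bench between rest and holder
- hammer: bystander: hammer 220 mm long lying beyond the rest
- tray: bystander: white plastic tray 110 x 180 x 40 mm, far right
- mug: bystander: white mug, 76 mm across, 90 mm high, beyond the rest
- offcut: bystander: block of pale wood 70 x 90 x 45 mm, far left
- jar: bystander: amber glass jar, 60 mm across, 75 mm high, between rack and rest, towards the far side
Mind the look-alikes: they are no part of the job. Leave any purple look-alike of the long_plate alone.

How it is judged:
By the outcome, as a careful person would: the job done as asked, in the order asked, and still so for the second after the job is handed in, with the robot touching nothing.
It also fails if it takes over 70 s, if anything falls off the work surface, if the arm or the gripper's body presses on something with over 40 N, if the wrist force passes 120 N, or if a joint passes its speed limit or range.

### The arm

A 6-joint arm with a two-finger parallel gripper is mounted at the origin on the work surface. World frame = base frame: x ahead of the robot, y to its left, z up, the work surface at z = 0. Lengths are in m, angles in rad, forces in N, time in s.
With the tool pointing down it reaches from about 0.425 to 0.95 m from the base axis. Payload 3.5 kg.
Tool frame: the origin (TCP) lies between the finger pads; the fingertips stand 19 mm ahead of it and the grasp point (between the pads) is the TCP; z points along the fingers, y is the line along which they close (so a half turn about z gives the same grasp; the last joint's range is limited). The gripper opens to 85 mm and grips with 20 to 120 N. Pads are 22 mm wide; open, the fingers measure 114 mm over their backs; the gripper's body (76 mm by 85 mm) begins 54 mm behind the grasp point. The pads swing forward as they close: fully open they stand 13 mm farther back than shut.
Start: joints at [1.015, 0.286, 1.577, -0, 1.279, -0.15], TCP at [0.266, 0.62, 0.25] pointing down, gripper open.
Joint ranges: [-2.77, 2.77], [-0.9, 2.22], [0.21, 2.48], [-1.53, 4.67], [0.24, 2.81], [-2.84, 2.84]. Speed limits (rad/s): [2.79, 2.79, 3.14, 3.14, 3.14, 3.14].

### API

Orientations are given as a unit quaternion [x, y, z, w].
In Python, from plant import monitor, eyes, ctrl gives the robot as it stands.
- The arm moves only by the shell command python3 -m handwheel 'ROWS' [FORCE]. ROWS is JSON, a list of rows, each a list of 7 numbers: the shift along the tool's x, y, z in units of 40 cm (1.0 is 40 cm), then the turn, a rotation vector about the tool's x, y, z in units of pi rad (1.0 is pi rad), then the opening, from -1 (shut) to 1 (fully open). A call has 1 to 12 rows; each row is the pose to reach, as a shift and turn from the pose commanded when the call began, along the tool's axes at that moment, turning the shorter way round; what a row does not reach only later rows make up. A row lasts 1/8 s, in which the tool goes at most 62.5 mm and 10.7 degrees, less where a joint would pass 70% of its speed; a pose out of reach is approached as far as the arm can. A call with a number of a shift or a turn outside -1 to 1 is refused whole. A call with a gripper value outside its range is refused whole. The fingers move at their own pace and stop on an object; FORCE is the grip in N (left out, the last holds). Time passes only in rows, so rows that repeat a pose let the fingers close. It gives the time, the measured TCP pose, the force, the opening and the grip force at its end, in the units of the state.
- monitor.get_state(): the state, without advancing time (a new reading comes with each control period).
- eyes.read_camera(name): name is "side" or "top" or "wrist"; returns the picture (480x640x3 uint8, red, green, blue); there is no depth.
- eyes.camera_params(name): a dict with "K" (3x3 intrinsics, pixels), "k1" (the pictures are not rectified: a ray, as slopes to the right and down, at radius r is drawn at 1 + k1 r^2 times it, then the intrinsics apply), "R" (3x3) and "t" (3): a world point X has camera coordinates R X + t. Camera axes: x right, y down, z forward; pixel columns grow to the right and rows downward; lengths in m; the calibration is good to about 2 mm. A picture is of the moment at which its call begins: read the wrist's pose just before it. camera_params takes no time and is no camera call; for the wrist camera it gives the pose at the moment of the call.
- ctrl.sign_off(): hands the job in; it is judged then, once.
The state is a dict: "time": time; "qpos": joint angles; "dq": joint speeds; "joint_efforts": joint torques, N m; "eef_pos": TCP position; "tcp_rot": TCP orientation; "contact_force": force on the tool from outside, world axes, zero at the start; "wrist_torque": the same for the moment, N m; "opening": opening from 0.0 (shut) to 1.0 (fully open); "finger_force": force on a finger pad.
Only numpy, scipy, OpenCV 4.12 (cv2) and the standard library are available. Lean on these libraries where they do the work, as an engineer would, in place of code of your own. Each camera call takes 0.05 s, during which the arm holds its last target. There are 200 camera calls.

## Working session

There is one attempt and no reset: what is moved stays moved. The work goes in short steps, Python scripts to look and compute and a shell command to move; the robot and the scene stay as the last step left them, time stands still between calls to the robot, and variables do not carry over. Pictures are saved under pics/ and viewed, at most 10 in all, crops included, and the job is handed in when it is done.

```bash
ls; mkdir -p pics; python3 - <<'E'
from plant import monitor, eyes
import cv2, numpy as np
s=monitor.get_state(); print(s)
for n in ["top","side"]:
    p=eyes.camera_params(n); print(n,{k:np.round(v,4).tolist() for k,v in p.items()})
    cv2.imwrite(f"pics/{n}0.png",eyes.read_camera(n)[:,:,::-1])
E
```

```text
pics
{'time': 0.0, 'qpos': array([ 1.01498483e+00,  2.87171915e-01,  1.57818947e+00,  2.43233680e-05,
        1.27859133e+00, -1.49981935e-01]), 'dq': array([-0.00013425,  0.00087116, -0.00045269,  0.00087887,  0.00108823,
        0.00057537]), 'joint_efforts': array([ 1.05745883e-03, -4.06000364e+01, -2.92615181e+01, -1.43444977e-04,
        5.93526711e-03, -4.43350530e-06]), 'eef_pos': array([0.26610563, 0.61966349, 0.2489362 ]), 'tcp_rot': array([ 2.01528465e-01,  9.79481947e-01, -1.10328741e-03, -4.18763507e-04]), 'contact_force': array([0.19987097, 0.15615801, 0.16320663]), 'wrist_torque': array([ 0.02040751,  0.033786  , -0.01278066]), 'finger_force': 0.0, 'opening': 0.9987177594894905}
top {'K': [[436.4053, 0.0, 313.5936], [0.0, 436.4053, 238.0083], [0.0, 0.0, 1.0]], 'k1': 0.007, 'R': [[0.0276, -0.9993, -0.0239], [-0.9958, -0.0255, -0.0874], [0.0868, 0.0262, -0.9959]], 't': [0.0609, 0.6245, 1.0653]}
side {'K': [[459.0999, 0.0, 327.8926], [0.0, 459.0999, 236.5139], [0.0, 0.0, 1.0]], 'k1': -0.0561, 'R': [[-0.9716, -0.2363, -0.0141], [-0.1458, 0.6443, -0.7507], [0.1864, -0.7273, -0.6605]], 't': [0.6176, 0.1006, 0.9593]}
```

View pics/top0.png

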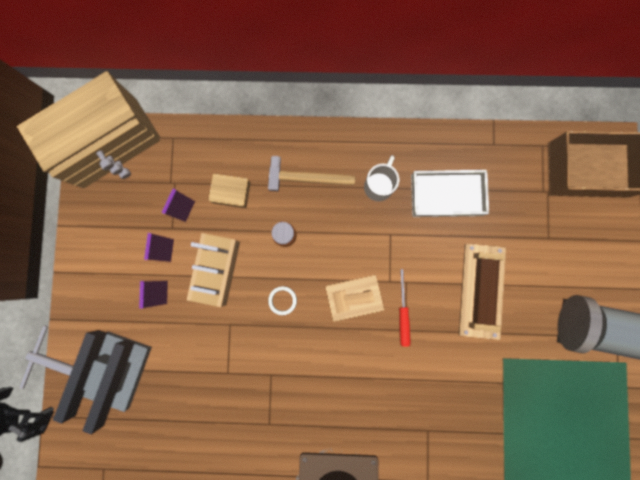

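View pics/side0.png

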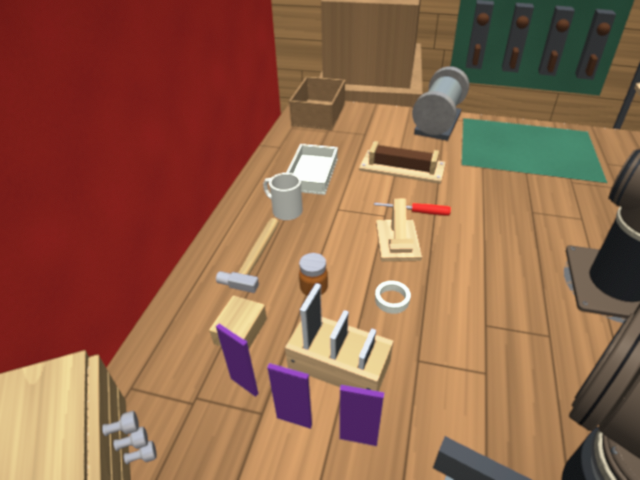

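The top view shows the rack at about (212,270), with plates at (210,246), (208,268) and (203,291). The rest is at (355,298), the holder at (485,292) and the screwdriver at (405,310). Three purple look-alikes are at (178,205), (158,248) and (153,294).

The side view shows the rack plates at (312,315), (340,335) and (367,348). The one at (312,315) stands tallest, so it should be the long plate. That is (210,246) in the top view. I'll check this with a crop and a height measurement.

```bash
cat > h.py <<'E'
import numpy as np, cv2
from plant import monitor, eyes
from scipy.spatial.transform import Rotation as Ro
def und(p,uv):
    K=np.array(p["K"]); s=(np.atleast_2d(uv).astype(float)-K[:2,2])/K[0,0]
    return cv2.undistortPoints(s[:,None],np.eye(3),np.array([p["k1"],0,0,0,0.]))[:,0]
def ray(p,uv):
    d=np.c_[und(p,uv),np.ones(len(np.atleast_2d(uv)))]@np.array(p["R"])
    return -np.array(p["R"]).T@np.array(p["t"]), d
def onz(p,uv,z):
    c,d=ray(p,uv); return c+d*((z-c[2])/d[:,2])[:,None]
def proj(p,X):
    r=cv2.Rodrigues(np.array(p["R"]))[0]
    return cv2.projectPoints(np.atleast_2d(X).astype(float),r,np.array(p["t"]),np.array(p["K"]),np.array([p["k1"],0,0,0,0.]))[0][:,0]
def tri(p1,u1,p2,u2):
    c1,d1=ray(p1,u1);c2,d2=ray(p2,u2);d1=d1[0];d2=d2[0]
    a=np.linalg.lstsq(np.c_[d1,-d2],c2-c1,rcond=None)[0]
    A=c1+a[0]*d1;B=c2+a[1]*d2; return (A+B)/2,np.linalg.norm(A-B)
def blobs(mask,amin=30):
    cs,_=cv2.findContours(mask.astype(np.uint8),cv2.RETR_EXTERNAL,cv2.CHAIN_APPROX_NONE)
    return sorted([c for c in cs if cv2.contourArea(c)>amin],key=cv2.contourArea,reverse=True)
E
python3 - <<'E'
from h import *
p=eyes.camera_params("top"); im=cv2.imread("pics/top0.png"); hsv=cv2.cvtColor(im,cv2.COLOR_BGR2HSV)
for n,(u,v) in dict(rack=(193,270),rest=(340,310),back=(355,297),hold=(466,290),bench=(250,330),plate=(210,246),bed=(487,290)).items(): print(n,hsv[v,u])
roi=hsv[230:310,180:245]; m=(roi[...,1]<70)&(roi[...,2]>110)
for c in blobs(m,15):
    r=cv2.minAreaRect(c+np.array([180,230])); b=cv2.boxPoints(r)
    print("plate",np.round(r[0],1),np.round(r[1],1),[np.round(onz(p,[r[0]],z)[0],3) for z in (.162,.117,.092)])
a=cv2.resize(im[220:320,170:430],None,fx=3,fy=3,interpolation=cv2.INTER_CUBIC)
s=cv2.imread("pics/side0.png")[270:400,270:420]
b=cv2.resize(s,None,fx=2,fy=2,interpolation=cv2.INTER_CUBIC)
o=np.zeros((600,780,3),np.uint8); o[:300]=a; o[300:560,:300]=b
hh=cv2.resize(im[235:345,450:520],None,fx=2.5,fy=2.5); o[310:310+hh.shape[0],400:400+hh.shape[1]]=hh
cv2.imwrite("pics/crop1.png",o)
E
```

```text
rack [ 15  96 212]
rest [ 16 107 219]
back [ 16 110 214]
hold [ 17  94 224]
bench [ 14 137 164]
plate [ 11  26 209]
bed [ 11 149  96]
plate [204.4 246.4] [28.   5.3] [array([0.586, 0.314, 0.162]), array([0.589, 0.327, 0.117]), array([0.591, 0.334, 0.092])]
plate [203.1 289.7] [26.7  5.3] [array([0.491, 0.313, 0.162]), array([0.49 , 0.325, 0.117]), array([0.489, 0.332, 0.092])]
plate [205.  268.8] [26.7  5.3] [array([0.537, 0.31 , 0.162]), array([0.537, 0.323, 0.117]), array([0.538, 0.33 , 0.092])]
```

View pics/crop1.png

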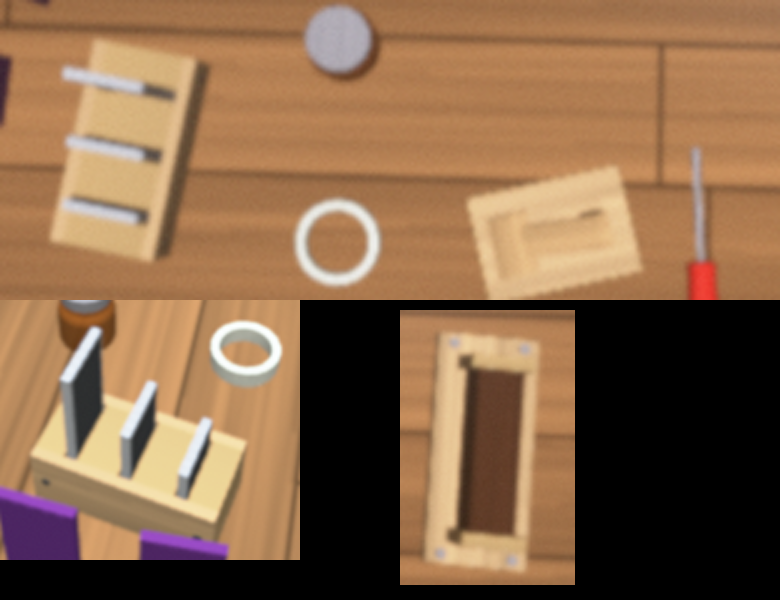

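The crop confirms it: the rack holds three grey plates and the one farthest from the robot is clearly the tallest. Its top is at (204,246) in the top view, and the purple look-alikes stand outside the rack. Next I'll get coarse poses of the fixtures from the top view and the wrist camera's geometry.

```bash
python3 - <<'E'
from h import *
p=eyes.camera_params("top"); im=cv2.imread("pics/top0.png"); hsv=cv2.cvtColor(im,cv2.COLOR_BGR2HSV)
m=((hsv[...,1]<122)&(hsv[...,2]>185)&(hsv[...,0]>10)&(hsv[...,0]<25)).astype(np.uint8)
m=cv2.morphologyEx(m,cv2.MORPH_CLOSE,np.ones((3,3)))
for n,(x0,x1,y0,y1,z) in dict(rack=(180,245,228,312,.062),rest=(320,390,270,325,.015),hold=(450,515,238,345,.012)).items():
    k=np.zeros_like(m);k[y0:y1,x0:x1]=m[y0:y1,x0:x1]
    c=np.vstack(blobs(k,40)); b=onz(p,c[:,0],z)[:,:2]*1000
    r=cv2.minAreaRect(b.astype(np.float32)); print(n,np.round(r,1).tolist() if 0 else r)
w=eyes.camera_params("wrist"); s=monitor.get_state()
T=Ro.from_quat(s["tcp_rot"]).as_matrix(); R=np.array(w["R"]);c=-R.T@w["t"]
print("cam in tool",np.round(T.T@(c-s["eef_pos"]),4),"\nR cam axes in tool\n",np.round(T.T@R.T,3),w["K"][0],w["k1"])
E
```

```text
rack ((539.0843505859375, 334.65924072265625), (105.43509674072266, 167.33143615722656), 80.36146545410156)
rest ((476.83502197265625, -27.855690002441406), (91.78044891357422, 132.66973876953125), 14.099803924560547)
hold ((503.5103759765625, -346.7331848144531), (100.37146759033203, 234.00726318359375), 85.9262924194336)
cam in tool [ 0.0764  0.0015 -0.1236] 
R cam axes in tool
 [[-0.001 -0.953 -0.302]
 [ 1.    -0.001 -0.   ]
 [ 0.    -0.302  0.953]] [337.09408963   0.         319.58818592] -0.04870388007358488
```

```bash
cat >> h.py <<'E'
def go(pos,R,s=None):
    "shift and turn, in move units, from the measured pose to pos,R"
    s=s or monitor.get_state(); T=Ro.from_quat(s["tcp_rot"]).as_matrix()
    d=T.T@(np.array(pos)-s["eef_pos"])/.4; v=Ro.from_matrix(T.T@R).as_rotvec()/np.pi
    n=max(np.linalg.norm(d)*.4/.0625,np.linalg.norm(v)*180/10.7)
    print("row",np.round(np.r_[d,v],4).tolist(),"rows>=%.1f"%n)
def frame(z,y):
    "tool matrix from approach z and closing y"
    z=np.array(z)/np.linalg.norm(z); x=np.cross(y,z); x/=np.linalg.norm(x); return np.c_[x,np.cross(z,x),z]
def down(a): return frame([0,0,-1],[np.cos(np.radians(a)),np.sin(np.radians(a)),0])
E
python3 -c "
from h import *
go([.546,.37,.34],down(-10.2))"; python3 -m handwheel '[[-0.89,-0.298,-0.228,0,0,0.427,1],[-0.89,-0.298,-0.228,0,0,0.427,1],[-0.89,-0.298,-0.228,0,0,0.427,1],[-0.89,-0.298,-0.228,0,0,0.427,1],[-0.89,-0.298,-0.228,0,0,0.427,1],[-0.89,-0.298,-0.228,0,0,0.427,1],[-0.89,-0.298,-0.228,0,0,0.427,1],[-0.89,-0.298,-0.228,0,0,0.427,1],[-0.89,-0.298,-0.228,0,0,0.427,1],[-0.89,-0.298,-0.228,0,0,0.427,1],[-0.89,-0.298,-0.228,0,0,0.427,1]]' 60
python3 - <<'E'
from h import *
p=eyes.camera_params("wrist"); im=eyes.read_camera("wrist")[:,:,::-1]; np.savez("w1.npz",**p); cv2.imwrite("pics/w1.png",im)
E
```

```text
row [-0.8892, -0.2979, -0.2271, -0.0007, 0.0004, 0.4275] rows>=7.2
time: 1.48
eef_pos: [0.5457, 0.3709, 0.3413]
tcp_rot: [0.766, 0.643, -0.0, -0.0]
contact_force: [-0.3, -0.8, 0.5]
opening: 0.998
finger_force: 0.0
```

View pics/w1.png

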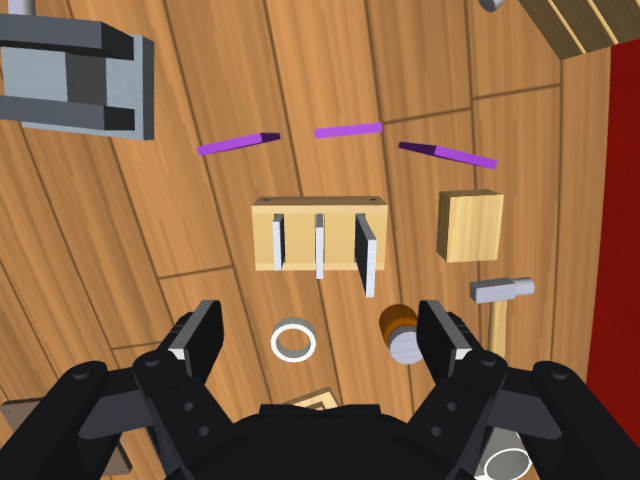

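The wrist view shows the rack at about (320,235). The long plate's light top strip runs from (365,222) to (371,296), and the mid and short plates are at (320,246) and (278,242). The jar is at (403,340).

```bash
python3 - <<'E'
from h import *
p=dict(np.load("w1.npz")); im=cv2.imread("pics/w1.png"); hsv=cv2.cvtColor(im,cv2.COLOR_BGR2HSV)
def rect(m,z,x0,y0):
    for c in blobs(m,60):
        q=onz(p,c[:,0]+[x0,y0],z)[:,:2]*1000; r=cv2.minAreaRect(q.astype(np.float32)); print(z,np.round(r[0],1),np.round(r[1],1),round(r[2],1), (c[:,0].mean(0)+[x0,y0]).round())
roi=hsv[195:305,250:392]
m=(roi[...,1]<60)&(roi[...,2]>140)
for z in (.162,.117,.092): rect(m,z,250,195)
m=(roi[...,0]>10)&(roi[...,0]<30)&(roi[...,1]>50)&(roi[...,2]>190)
m=cv2.morphologyEx(m.astype(np.uint8),cv2.MORPH_CLOSE,np.ones((5,5))); rect(m,.062,250,195)
E
```

```text
0.162 [587.3 315.7] [59.7  8.2] 80.2 [371. 268.]
0.162 [541.1 339.8] [51.8  6.8] 79.8 [319. 252.]
0.162 [502.1 353.9] [49.1  7. ] 80.2 [276. 246.]
0.117 [591.3 296.1] [68.6  9.4] 80.2 [371. 268.]
0.117 [538.3 323.7] [59.5  7.8] 79.8 [319. 252.]
0.117 [493.4 339.9] [56.4  8. ] 80.2 [276. 246.]
0.092 [593.5 285.1] [73.5 10.1] 80.2 [371. 268.]
0.092 [536.7 314.8] [63.8  8.4] 79.8 [319. 252.]
0.092 [488.6 332.2] [60.5  8.6] 80.2 [276. 246.]
0.062 [538.3 298.2] [134.8 182.4] 80.0 [317. 258.]
```

The long plate's top measures 59.7 x 8.2 mm at z=0.162, centred at (0.5873, 0.3157) with its thickness axis at -9.8°. The top view agrees.

```bash
python3 -c "
from h import *
go([.5873,.3157,.23],down(-9.8));go([.5873,.3157,.137],down(-9.8))"
```

```text
row [-0.1175, 0.126, 0.2784, -0.0001, 0.0001, -0.0011] rows>=2.1
row [-0.1174, 0.1261, 0.5109, -0.0001, 0.0001, -0.0011] rows>=3.5
```

```bash
python3 -m handwheel '[[-0.1175,0.126,0.15,0,0,-0.001,-0.06],[-0.1175,0.126,0.278,0,0,-0.001,-0.06],[-0.1175,0.126,0.278,0,0,-0.001,-0.06],[-0.1175,0.126,0.278,0,0,-0.001,-0.06],[-0.1175,0.126,0.36,0,0,-0.001,-0.06],[-0.1175,0.126,0.44,0,0,-0.001,-0.06],[-0.1175,0.126,0.511,0,0,-0.001,-0.06],[-0.1175,0.126,0.511,0,0,-0.001,-0.06]]' 60
python3 -m handwheel '[[0,0,0,0,0,0,-1],[0,0,0,0,0,0,-1],[0,0,0,0,0,0,-1],[0,0,0,0,0,0,-1],[0,0,0,0,0,0,-1],[0,0,0,0,0,0,-1]]' 60
```

```text
time: 2.52
eef_pos: [0.5874, 0.3161, 0.1378]
tcp_rot: [0.765, 0.644, -0.0, -0.0]
contact_force: [-0.9, 0.5, -0.5]
opening: 0.471
finger_force: 0.0
time: 3.28
eef_pos: [0.5888, 0.3161, 0.1406]
tcp_rot: [0.766, 0.643, 0.002, 0.0]
contact_force: [-2.1, 0.9, 6.3]
opening: 0.086
finger_force: 59.5
```

```bash
python3 -m handwheel '[[0,0,-0.04,0,0,0,-1],[0,0,-0.08,0,0,0,-1],[0,0,-0.13,0,0,0,-1],[0,0,-0.19,0,0,0,-1],[0,0,-0.25,0,0,0,-1],[0,0,-0.31,0,0,0,-1],[0,0,-0.36,0,0,0,-1],[0,0,-0.36,0,0,0,-1]]' 70
python3 - <<'E'
from h import *
p=eyes.camera_params("wrist"); im=eyes.read_camera("wrist")[:,:,::-1]; np.savez("w2.npz",**p); cv2.imwrite("pics/w2.png",im)
p=eyes.camera_params("side"); im2=eyes.read_camera("side")[:,:,::-1]
cv2.imwrite("pics/c2.png",np.hstack([cv2.resize(im,(400,300)),cv2.resize(im2[180:420,200:520],(400,300))]))
E
```

```text
time: 4.28
eef_pos: [0.5888, 0.3154, 0.2844]
tcp_rot: [0.766, 0.643, 0.002, 0.001]
contact_force: [0.2, -0.3, -2.1]
opening: 0.082
finger_force: 68.3
```

View pics/c2.png

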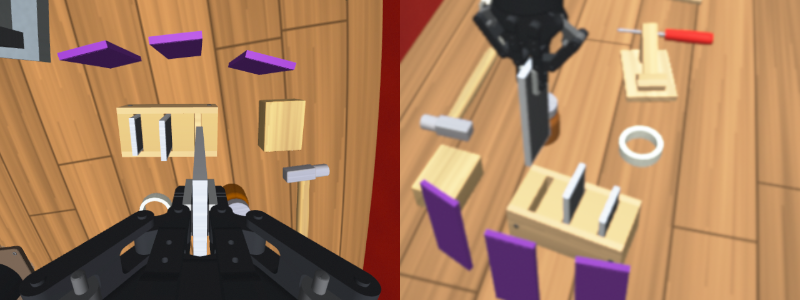

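The plate is lifted clear with about 2 N of weight showing. The other two plates are still in their slots at roughly (135,135) and (165,137) in the left panel, and the vacated slot is visible. Next I'll carry it towards the rest, turn, and measure the rest from there.

```bash
python3 -c "
from h import *
go([.48,.045,.30],down(-76))"
```

```text
row [-0.711, -0.1485, -0.0479, -0.0001, 0.0002, 0.367] rows>=6.2
```

```bash
python3 -m handwheel '[[-0.09,-0.019,-0.02,0,0,0.045,-1],[-0.19,-0.04,-0.04,0,0,0.09,-1],[-0.29,-0.06,-0.048,0,0,0.14,-1],[-0.39,-0.08,-0.048,0,0,0.19,-1],[-0.49,-0.10,-0.048,0,0,0.24,-1],[-0.58,-0.12,-0.048,0,0,0.29,-1],[-0.65,-0.135,-0.048,0,0,0.33,-1],[-0.711,-0.1485,-0.048,0,0,0.367,-1],[-0.711,-0.1485,-0.048,0,0,0.367,-1],[-0.711,-0.1485,-0.048,0,0,0.367,-1]]'
python3 - <<'E'
from h import *
p=eyes.camera_params("wrist"); im=eyes.read_camera("wrist")[:,:,::-1]; np.savez("w3.npz",**p); cv2.imwrite("pics/w3.png",im)
E
```

```text
time: 5.62
eef_pos: [0.4801, 0.0455, 0.2995]
tcp_rot: [0.992, 0.122, -0.001, -0.0]
contact_force: [-0.7, -0.2, -2.2]
opening: 0.084
finger_force: 68.5
```

View pics/w3.png

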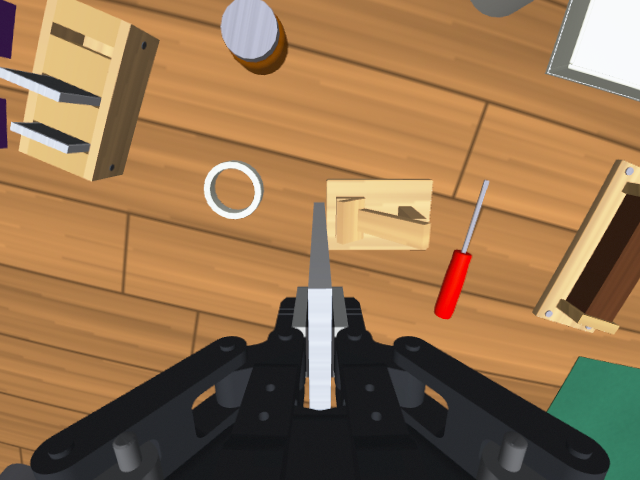

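The wrist view shows the rest at (328–432, 180–250), the screwdriver at (465,250), and the held plate edge-on at (320,330). I'll fit the base rectangle, and use the plate's end strip to check how high in the grip it sits.

```bash
python3 - <<'E'
from h import *
p=dict(np.load("w3.npz")); im=cv2.imread("pics/w3.png"); hsv=cv2.cvtColor(im,cv2.COLOR_BGR2HSV)
print(hsv[190,420],hsv[190,445],hsv[350,320],hsv[240,318])
x0,y0,x1,y1=316,165,450,265; roi=hsv[y0:y1,x0:x1]
m=(roi[...,0]>12)&(roi[...,0]<30)&(roi[...,1]<145)&(roi[...,2]>185)
m=cv2.morphologyEx(m.astype(np.uint8),cv2.MORPH_OPEN,np.ones((3,3)))
c=blobs(m,200)[0][:,0]+[x0,y0]
print("bbox px",c.min(0),c.max(0))
for z in (.015,.0):
    r=cv2.minAreaRect((onz(p,c,z)[:,:2]*1000).astype(np.float32)); print("rest",z,np.round(r[0],1),np.round(r[1],1),round(r[2],2))
# edge lines fitted
q=cv2.approxPolyDP((c[:,None]).astype(np.int32),5,True)[:,0]; print(q.tolist(),np.round(onz(p,q,.015)[:,:2]*1000,1).tolist())
# held plate end
x0,y0,x1,y1=295,270,345,425; roi=hsv[y0:y1,x0:x1]; m=(roi[...,1]<60)&(roi[...,2]>180)
c=blobs(m,100)[0][:,0]+[x0,y0]; print("strip px",c.min(0),c.max(0))
for dz in (.015,.02,.025,.03):
    r=cv2.minAreaRect((onz(p,c,.2995+dz)[:,:2]*1000).astype(np.float32)); print("end",dz,np.round(r[0],1),np.round(r[1],1),round(r[2],1))
E
```

```text
[ 21  91 241] [ 15 149 216] [108  19 239] [105   4 114]
bbox px [325 180] [433 250]
rest 0.015 [477.7 -29.9] [ 89.7 133.7] 14.21
rest 0.0 [474.8 -33.4] [ 93.  138.7] 14.21
[[326, 182], [329, 250], [428, 247], [431, 223], [359, 209], [397, 214], [399, 205], [410, 205], [429, 221], [433, 180]] [[502.7, 44.3], [419.4, 19.0], [454.2, -103.6], [485.3, -96.5], [480.4, -3.6], [485.8, -51.2], [497.3, -50.1], [500.6, -63.4], [487.1, -93.2], [536.8, -80.8]]
strip px [308 289] [331 409]
end 0.015 [478.7  46. ] [54.3  8.5] 14.1
end 0.02 [482.3  46.9] [51.8  8.1] 14.1
end 0.025 [485.9  47.8] [49.3  7.7] 14.1
end 0.03 [489.4  48.7] [46.8  7.3] 14.1
```

The rest base measures 134 x 90 mm (130 x 90 expected) at about (0.4775, -0.030), with x at 104.2°. The plate end sits about 23 mm above the TCP. Next I'll compute the lean poses.

```bash
cat >> h.py <<'E'
def slope(C=(.4775,-.030),a=104.2):
    t=np.radians(a); ex=np.array([np.cos(t),np.sin(t),0]); ez=np.array([0,0,1.]); ey=np.cross(ez,ex)
    s,c=np.sin(np.radians(40)),np.cos(np.radians(40))
    O=np.array([C[0],C[1],.035])+.0281*ex
    return O,np.c_[ex*c+ez*s,ey,-ex*s+ez*c]   # origin, axes x y z
E
python3 - <<'E'
from h import *
O,S=slope(); R=frame(-S[:,2],-S[:,0]); print(O)
for x,z in ((.024,.1267+.10),(.016,.1267+.05)): P=O+S@[x,0,z]; print(P.round(3)); go(P,R)
E
```

```text
[ 0.47060686 -0.00275859  0.035     ]
[ 0.502 -0.126  0.224]
row [-0.0521, 0.4301, 0.1887, 0.222, 0.0001, -0.0007] rows>=3.7
[ 0.495 -0.101  0.181]
row [-0.0522, 0.3652, 0.2974, 0.222, 0.0001, -0.0007] rows>=3.7
```

```bash
python3 -m handwheel '[[-0.01,0.08,0,0.045,0,0,-1],[-0.02,0.17,0.02,0.09,0,0,-1],[-0.03,0.25,0.06,0.135,0,0,-1],[-0.04,0.33,0.10,0.18,0,0,-1],[-0.05,0.40,0.15,0.222,0,0,-1],[-0.052,0.43,0.189,0.222,0,0,-1],[-0.052,0.43,0.189,0.222,0,0,-1],[-0.052,0.43,0.189,0.222,0,0,-1],[-0.052,0.43,0.189,0.222,0,0,-1]]'
python3 - <<'E'
from h import *
p=eyes.camera_params("wrist"); im=eyes.read_camera("wrist")[:,:,::-1]; np.savez("w4.npz",**p); cv2.imwrite("pics/w4.png",im)
print(monitor.get_state()["qpos"].round(2))
O,S=slope(); print(proj(p,[O+S@[0,y,z] for z in (0,.09) for y in (-.013,.013)]).round(0).tolist())
print(proj(p,[O+S@[.024,y,0] for y in (-.025,.025)]).round(0).tolist())
E
```

```text
time: 6.8
eef_pos: [0.5022, -0.1257, 0.2263]
tcp_rot: [0.933, 0.116, -0.041, -0.338]
contact_force: [-0.2, -0.2, -1.6]
opening: 0.088
finger_force: 69.6
[-0.63  0.2   1.83  0.42  1.67  0.61]
[[344.0, 199.0], [343.0, 223.0], [352.0, 220.0], [351.0, 251.0]]
[[321.0, 188.0], [321.0, 234.0]]
```

View pics/w4.png

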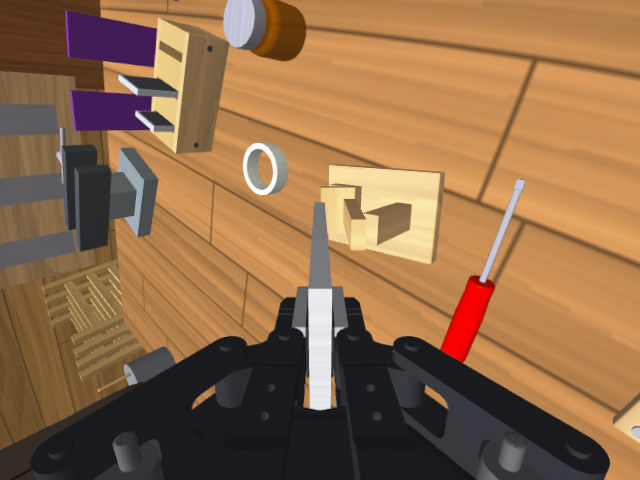

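The ledge edge at (321,186) and the top edge of the back at (351,221)–(350,249) fall within 1–2 px of my projections, so the rest pose holds. I'll lower the plate down the slope.

```bash
python3 - <<'E'
from h import *
O,S=slope(); R=frame(-S[:,2],-S[:,0])
for x,z in ((.012,.1267+.04),(.006,.1267+.006)): go(O+S@[x,0,z],R)
E
```

```text
row [-0.0013, 0.0333, 0.1536, 0.001, -0.0007, 0.0] rows>=1.0
row [-0.0015, 0.0481, 0.2387, 0.001, -0.0007, 0.0] rows>=1.6
```

```bash
python3 -m handwheel '[[-0.001,0.017,0.06,0.001,0,0,-1],[-0.001,0.033,0.11,0.001,0,0,-1],[-0.001,0.036,0.154,0.001,0,0,-1],[-0.001,0.042,0.19,0.001,0,0,-1],[-0.001,0.048,0.22,0.001,0,0,-1],[-0.001,0.048,0.239,0.001,0,0,-1],[-0.001,0.048,0.239,0.001,0,0,-1],[-0.001,0.048,0.239,0.001,0,0,-1]]'
python3 -m handwheel '[[0,0,0.005,0,0,0,-1],[0,0,0.005,0,0,0,-1]]'
python3 -m handwheel '[[0,0,0.004,0,0,0,-1],[0,0,0.004,0,0,0,-1]]'
```

```text
time: 7.85
eef_pos: [0.4905, -0.082, 0.1396]
tcp_rot: [0.932, 0.115, -0.041, -0.34]
contact_force: [0.2, 0.2, -2.4]
opening: 0.087
finger_force: 69.7
time: 8.1
eef_pos: [0.4898, -0.0805, 0.1377]
tcp_rot: [0.932, 0.115, -0.042, -0.341]
contact_force: [0.1, 0.3, -1.5]
opening: 0.086
finger_force: 69.7
time: 8.35
eef_pos: [0.4897, -0.0795, 0.1365]
tcp_rot: [0.932, 0.115, -0.042, -0.34]
contact_force: [-0.4, -0.5, -1.6]
opening: 0.087
finger_force: 69.8
```

```bash
for i in 1 2 3; do python3 -m handwheel '[[0,0,0.003,0,0,0,-1],[0,0,0.003,0,0,0,-1]]' | grep -E "pos|contact"; done; python3 -c "
from h import *
s=monitor.get_state();O,S=slope();print((S.T@(s['eef_pos']-O)*1000).round(1), S.T@s['contact_force'])"
```

```text
eef_pos: [0.4898, -0.0794, 0.1365]
contact_force: [-0.9, -5.2, 3.7]
eef_pos: [0.4899, -0.0794, 0.1365]
contact_force: [-0.7, -7.1, 7.1]
eef_pos: [0.49, -0.0793, 0.1365]
contact_force: [-2.0, -9.3, 9.7]
[  4.7  -0.  128.5] [-0.2517804   4.25297072 12.89046071]
```

The plate touches the ledge, with force building along the slope and x within 0.7 mm of flush. I'll relieve the pressure, seat it against the back, and release slowly.

```bash
python3 -m handwheel '[[0,0,-0.005,0,0,0,-1],[0,0.002,-0.006,0,0,0,-1],[0,0.002,-0.006,0,0,0,-1]]' 30 | grep -E "pos|contact|force"
python3 -m handwheel '[[0,0,0,0,0,0,-0.75],[0,0,0,0,0,0,-0.7],[0,0,0,0,0,0,-0.6],[0,0,0,0,0,0,-0.45],[0,0,0,0,0,0,-0.3],[0,0,0,0,0,0,-0.1],[0,0,0,0,0,0,-0.1]]' 20
python3 - <<'E'
from h import *
im=eyes.read_camera("wrist")[:,:,::-1]; im2=eyes.read_camera("side")[:,:,::-1]
cv2.imwrite("pics/c5.png",np.hstack([cv2.resize(im,(400,300)),cv2.resize(im2[140:290,300:500],(400,300))]))
E
```

```text
eef_pos: [0.4899, -0.0797, 0.1362]
contact_force: [-1.0, -5.3, 6.3]
finger_force: 71.0
time: 10.35
eef_pos: [0.4895, -0.0792, 0.135]
tcp_rot: [0.932, 0.115, -0.042, -0.341]
contact_force: [-0.4, -0.3, 0.2]
opening: 0.45
finger_force: 0.0
```

View pics/c5.png

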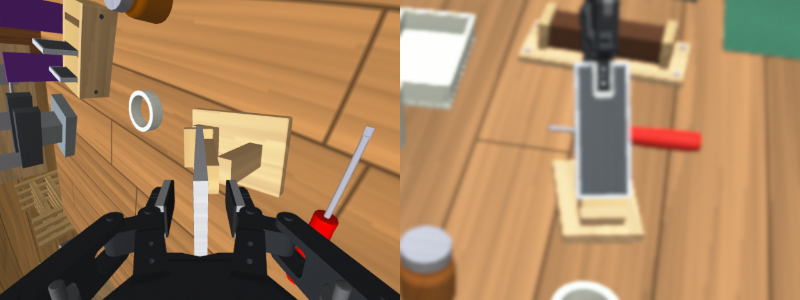

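The plate leans on the rest by itself, with grip and contact forces at zero. I'll retract up the slope, then check the joint solutions for the second grasp with a small fitted arm model.

```bash
python3 -m handwheel '[[0,0,-0.05,0,0,0,-0.1],[0,0,-0.12,0,0,0,-0.1],[0,0,-0.22,0,0,0,-0.1],[0,0,-0.32,0,0,0,0.2],[0,0,-0.32,0,0,0,0.4]]' | grep -E "pos|contact"
python3 - <<'E'
from h import *
from scipy.optimize import least_squares
s=monitor.get_state()
D=[([1.01498,.28717,1.57819,0,1.27859,-.14998],[.26611,.61966,.24894],[.20153,.97948,-.0011,-.0004]),
   ([-.63,.2,1.83,.42,1.67,.61],[.5022,-.1257,.2263],[.933,.116,-.041,-.338]),(s["qpos"],s["eef_pos"],s["tcp_rot"])]
E=lambda a,q:Ro.from_euler(a,q)
def fk(L,q):
    a,h,l2,e,l3,d=L; R1=E('z',q[0]); Rf=R1*E('y',q[1]+q[2])
    w=R1.apply([a,0,h])+(R1*E('y',q[1])).apply([0,0,l2])+Rf.apply([e,0,l3])
    R=Rf*E('z',q[3])*E('y',q[4])*E('z',q[5]); return w+R.apply([0,0,d]),R
for q,p,r in D: print("C",(fk([0]*6,q)[1].inv()*Ro.from_quat(r)).as_rotvec().round(3))
f=lambda L:np.concatenate([fk(L,q)[0]-p for q,p,r in D]+[1e-2*(np.array(L)-[.1,.4,.4,0,.4,.25])])
o=least_squares(f,[.1,.4,.4,0,.4,.25]); print(o.x.round(3),np.abs(o.fun[:9]).max()); np.save("L.npy",o.x); print(s["qpos"].round(2))
E
```

```text
eef_pos: [0.5113, -0.1623, 0.2367]
contact_force: [0.2, -0.0, 0.7]
C [-0.    -0.     1.571]
C [-0.     0.006  1.573]
C [0.    0.    1.571]
[-0.398 -0.742  0.739 -0.974  0.603  0.476] 0.08739820268829734
[-0.67  0.24  1.76  0.41  1.71  0.59]
```

```bash
cat > ik.py <<'E'
from h import *
from scipy.optimize import least_squares
E=lambda a,q:Ro.from_euler(a,q)
lo=np.array([-2.77,-.9,.21,-1.53,.24,-2.84]);hi=np.array([2.77,2.22,2.48,4.67,2.81,2.84])
def fk(L,q):
    a,b,h,l2,e,l3,d,m=L; R1=E('z',q[0]); Rf=R1*E('y',q[1]+q[2])
    w=R1.apply([a,b,h])+(R1*E('y',q[1])).apply([0,0,l2])+Rf.apply([e,0,l3])
    R=Rf*E('z',q[3]); w=w+R.apply([0,m,0]); R=R*E('y',q[4])*E('z',q[5]); return w+R.apply([0,0,d]),R*E('z',np.pi/2)
def ik(L,p,R,q0):
    R=Ro.from_matrix(R); best=None
    for k in range(30):
        x=np.clip(q0,lo+.01,hi-.01) if k==0 else np.random.default_rng(k).uniform(lo,hi)
        o=least_squares(lambda q:np.r_[(fk(L,q)[0]-p)*5,(fk(L,q)[1].inv()*R).as_rotvec()],x,bounds=(lo,hi))
        if o.cost<1e-4 and (best is None or np.abs(o.x-q0).max()<np.abs(best-q0).max()): best=o.x
    return best
E
python3 - <<'E'
from ik import *
s=monitor.get_state()
D=[([1.01498,.28717,1.57819,0,1.27859,-.14998],[.26611,.61966,.24894]),([-.63,.2,1.83,.42,1.67,.61],[.5022,-.1257,.2263]),(s["qpos"],s["eef_pos"])]
x0=np.array([0,.1,.3,.45,0,.4,.2,0]); f=lambda L:np.concatenate([fk(L,q)[0]-p for q,p in D]+[1e-3*(L-x0)])
L=least_squares(f,x0).x; print(L.round(3),np.abs(f(L)[:9]).max()); np.save("L.npy",L)
O,S=slope(); q0=s["qpos"]
for n,sg in (("cam up",1),("cam down",-1)):
  for off in (.10,.0):
    q=ik(L,O+S@[.004+off,0,.075],frame(-S[:,0],sg*S[:,1]),q0); print(n,off,None if q is None else q.round(2))
for a in (86,-94):
    q=ik(L,[.5035,-.347,.12],down(a),q0); print("holder",a,None if q is None else q.round(2))
E
```

```text
[ 0.071  0.12   0.274  0.411  0.045  0.516  0.226 -0.019] 3.487890397854687e-05
cam up 0.1 [ 0.19  0.07  2.27 -1.06  1.07 -2.53]
cam up 0.0 [ 0.02  0.22  2.29 -1.27  0.9  -2.39]
cam down 0.1 [ 0.19  0.07  2.27 -1.06  1.07  0.62]
cam down 0.0 [ 0.02  0.22  2.29 -1.27  0.9   0.76]
holder 86 [-0.77  0.31  1.84 -0.    0.99 -2.27]
holder -94 [-0.77  0.31  1.84 -0.    0.99  0.87]
```

```bash
python3 - <<'E'
from ik import *
L=np.load("L.npy"); B=np.array([.455,.07,.32]); go(B,down(14.2)); print(ik(L,B,down(14.2),monitor.get_state()["qpos"]).round(2))
O,S=slope(); R=frame(-S[:,0],-S[:,1]); P=O+S@[.104,0,.075]
s={"eef_pos":B,"tcp_rot":Ro.from_matrix(down(14.2)).as_quat()}; print(P,end=" "); go(P,R,s)
E
```

```text
row [0.0039, -0.5926, 0.2222, -0.1712, -0.1747, -0.4791] rows>=9.0
[-0.07 -0.31  2.03 -0.    1.43 -0.32]
[0.4628896  0.02773973 0.15930324] row [-0.1073, -0.0068, 0.4017, -0.0, -0.2778, -0.0] rows>=4.7
```

```bash
python3 -m handwheel '[[0,-0.02,-0.06,0,0,0,0.6],[0,-0.10,-0.03,-0.02,-0.02,-0.05,0.6],[0,-0.18,0.01,-0.04,-0.04,-0.10,0.6],[0,-0.26,0.05,-0.055,-0.056,-0.155,0.6],[0.001,-0.34,0.10,-0.075,-0.076,-0.21,0.6],[0.002,-0.42,0.15,-0.095,-0.097,-0.266,0.6],[0.003,-0.50,0.19,-0.115,-0.117,-0.322,0.6],[0.003,-0.56,0.21,-0.135,-0.138,-0.378,0.7],[0.004,-0.593,0.222,-0.153,-0.156,-0.43,0.8],[0.004,-0.593,0.222,-0.171,-0.175,-0.479,0.8],[0.004,-0.593,0.222,-0.171,-0.175,-0.479,0.8],[0.004,-0.593,0.222,-0.171,-0.175,-0.479,0.8]]'
python3 - <<'E'
from h import *
O,S=slope(); R=frame(-S[:,0],-S[:,1]); go(O+S@[.104,0,.075],R)
p=eyes.camera_params("wrist"); im=eyes.read_camera("wrist")[:,:,::-1]; np.savez("w6.npz",**p); cv2.imwrite("pics/w6.png",im)
print(proj(p,[O+S@[x,y,z] for x,y,z in ((.008,-.03,.15),(.008,.03,.15),(.008,.03,0),(.008,-.03,0))]).round(0).tolist())
E
```

```text
time: 12.58
eef_pos: [0.4529, 0.0726, 0.3173]
tcp_rot: [0.614, 0.789, -0.001, -0.005]
contact_force: [1.0, -0.7, -1.1]
opening: 0.901
finger_force: 0.0
row [-0.1178, -0.0001, 0.394, -0.0023, -0.2801, 0.0011] rows>=4.7
[[347.0, 384.0], [289.0, 383.0], [296.0, 258.0], [343.0, 258.0]]
```

View pics/w6.png

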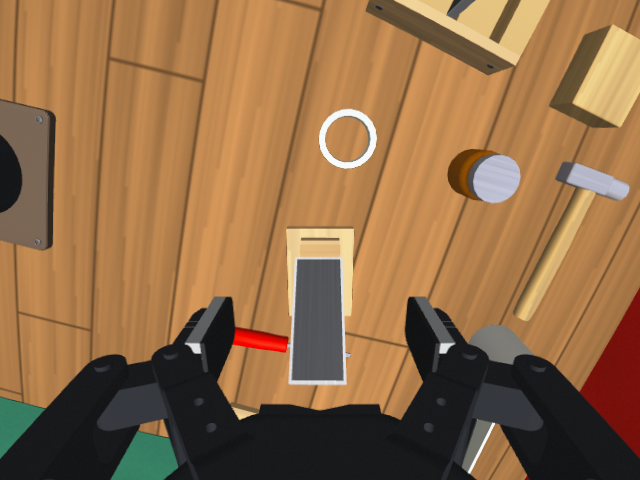

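The plate's corners, (289,383), (346,383), (343,258) and (296,257), match my prediction to 1 px, so it is seated on the ledge and back. Next is the pre-grasp square to its face.

```bash
python3 -m handwheel '[[-0.02,0,0.08,0,-0.05,0,0.9],[-0.045,0,0.16,0,-0.11,0,0.9],[-0.07,0,0.24,-0.001,-0.165,0.001,0.9],[-0.095,0,0.32,-0.002,-0.22,0.001,0.9],[-0.118,0,0.394,-0.002,-0.28,0.001,0.9],[-0.118,0,0.394,-0.002,-0.28,0.001,0.9],[-0.118,0,0.394,-0.002,-0.28,0.001,0.9],[-0.118,0,0.394,-0.002,-0.28,0.001,0.9],[-0.118,0,0.394,-0.002,-0.28,0.001,0.9]]'
python3 - <<'E'
from h import *
O,S=slope(); R=frame(-S[:,0],-S[:,1])
for x in (.04,-.001): go(O+S@[x,0,.075],R)
E
```

```text
time: 13.75
eef_pos: [0.4649, 0.0274, 0.1622]
tcp_rot: [0.557, 0.715, -0.258, 0.335]
contact_force: [-0.6, 0.8, -0.3]
opening: 0.954
finger_force: 0.0
row [0.0069, -0.0053, 0.1632, 0.0013, 0.0, -0.0011] rows>=1.0
row [0.0069, -0.0057, 0.2657, 0.0013, 0.0, -0.0011] rows>=1.7
```

```bash
python3 -m handwheel '[[0.003,-0.003,0.06,0.001,0,-0.001,0.9],[0.007,-0.005,0.12,0.001,0,-0.001,0.9],[0.007,-0.005,0.163,0.001,0,-0.001,0.9],[0.007,-0.0055,0.2,0.001,0,-0.001,0.9],[0.007,-0.0055,0.24,0.001,0,-0.001,0.9],[0.007,-0.0055,0.265,0.001,0,-0.001,0.9],[0.007,-0.0055,0.265,0.001,0,-0.001,0.9]]' 30
python3 -c "
from h import *
O,S=slope(); go(O+S@[-.001,0,.075],frame(-S[:,0],-S[:,1]))"
```

```text
time: 14.62
eef_pos: [0.481, -0.0504, 0.0891]
tcp_rot: [0.556, 0.716, -0.261, 0.332]
contact_force: [-0.6, 0.4, 0.6]
opening: 0.954
finger_force: 0.0
row [-0.0055, 0.0041, -0.0039, -0.0008, 0.0001, 0.0014] rows>=0.1
```

```bash
python3 -m handwheel '[[-0.005,0.004,-0.003,0,0,0.001,0.8],[-0.005,0.004,-0.003,0,0,0.001,0.6],[-0.005,0.004,-0.003,0,0,0.001,0.4],[-0.005,0.004,-0.003,0,0,0.001,0],[-0.005,0.004,-0.003,0,0,0.001,-0.5],[-0.005,0.004,-0.003,0,0,0.001,-1],[-0.005,0.004,-0.003,0,0,0.001,-1]]' 50
python3 - <<'E'
from h import *
im=eyes.read_camera("wrist")[:,:,::-1]; im2=eyes.read_camera("side")[:,:,::-1]
cv2.imwrite("pics/c7.png",np.hstack([cv2.resize(im,(400,300)),cv2.resize(im2[140:290,300:500],(400,300))]))
s=monitor.get_state();O,S=slope();print((S.T@(s['eef_pos']-O)*1000).round(1), (S.T@s['contact_force']).round(1),s["opening"],s["finger_force"])
E
```

```text
time: 15.5
eef_pos: [0.4819, -0.0498, 0.0928]
tcp_rot: [0.557, 0.714, -0.262, 0.333]
contact_force: [-6.0, 3.0, 7.1]
opening: 0.686
finger_force: 51.5
[ 0.   0.5 75.4] [8.1 4.7 2.5] 0.6912157296533055 51.50799863040447
```

View pics/c7.png

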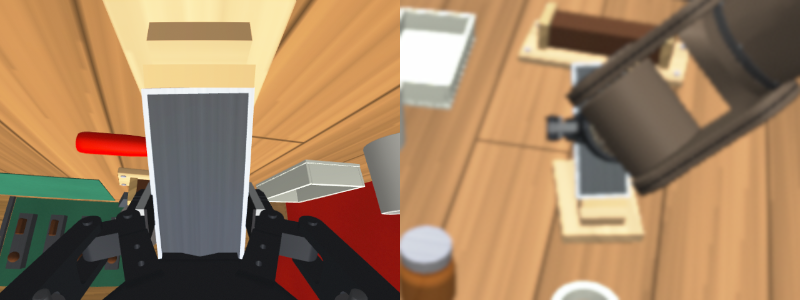

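The grip is good: opening 0.69 is about 59 mm across the width, at 51 N, with the TCP at the plate's middle. Before moving I'll refine the holder pose from pictures already taken: top, side and w3.

```bash
python3 - <<'E'
from h import *
def wood(f,x0,y0,x1,y1,z,p,dark=False,ms=135,mv=175):
    im=cv2.imread(f); hsv=cv2.cvtColor(im,cv2.COLOR_BGR2HSV)[y0:y1,x0:x1]
    m=((hsv[...,2]<125)&(hsv[...,0]<20)) if dark else ((hsv[...,1]<ms)&(hsv[...,2]>mv)&(hsv[...,0]>11))
    m=cv2.morphologyEx(m.astype(np.uint8),cv2.MORPH_OPEN,np.ones((2,2)))
    c=np.vstack(blobs(m,60))[:,0]+[x0,y0]; q=(onz(p,c,z)[:,:2]*1000).astype(np.float32)
    r=cv2.minAreaRect(q); print(f,z,np.round(r[0],1),np.round(r[1],1),round(r[2],2)); return c
pt=eyes.camera_params("top")
wood("pics/top0.png",452,238,515,345,.012,pt,ms=120,mv=190)
wood("pics/top0.png",472,250,503,335,.05,pt,True)
p=dict(np.load("w3.npz")); c=wood("pics/w3.png",525,150,640,340,.012,p,ms=130,mv=190)
q=cv2.approxPolyDP(c[:,None].astype(np.int32)[cv2.convexHull(c.astype(np.int32),returnPoints=False)[:,0]],4,True)[:,0]
print(q.tolist(),np.round(onz(p,q,.012)[:,:2]*1000,1).tolist())
ps=eyes.camera_params("side"); 
def H(C,a,X): return [ [C[0]+x*np.cos(a)-y*np.sin(a),C[1]+x*np.sin(a)+y*np.cos(a),z] for x,y,z in X]
X=[(x,y,.012) for x,y in ((-.115,-.05),(.115,-.05),(.115,.05),(-.115,.05))]
print("top pred",proj(pt,H((.5035,-.3467),np.radians(-4.1),X)).round(1).tolist()); print("side pred",proj(ps,H((.5035,-.3467),np.radians(-4.1),X)).round(1).tolist())
a=cv2.resize(cv2.imread("pics/side0.png")[135:190,350:455],None,fx=5,fy=5,interpolation=cv2.INTER_CUBIC)
b=cv2.resize(cv2.imread("pics/top0.png")[238:345,450:515],None,fx=4,fy=4,interpolation=cv2.INTER_CUBIC)
o=np.zeros((440,800,3),np.uint8); o[:275,:525]=a; o[:428,530:790]=b; cv2.imwrite("pics/c8.png",o)
E
```

```text
pics/top0.png 0.012 [ 501.1 -349.9] [ 98.2 231.5] 85.96
pics/top0.png 0.05 [ 501.  -340.4] [ 58.6 175.4] 87.18
pics/w3.png 0.012 [ 502.2 -366.1] [133.6 230. ] 86.1
[[639, 167], [618, 330], [590, 333], [538, 317], [622, 163]] [[619.4, -332.4], [400.2, -426.1], [385.9, -384.9], [392.5, -294.3], [617.7, -307.4]]
top pred [[500.1, 339.4], [505.8, 246.7], [465.6, 242.8], [459.2, 335.2]]
side pred [[445.0, 161.4], [366.9, 149.4], [358.2, 166.9], [440.6, 180.4]]
```

View pics/c8.png

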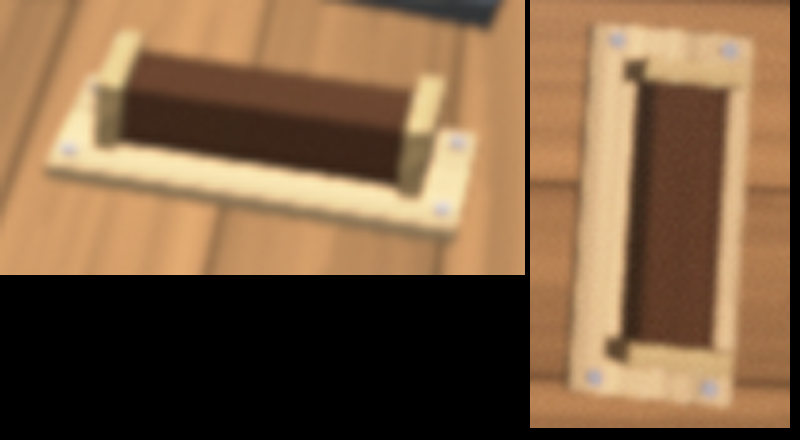

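The holder estimates agree at about (0.5027, -0.349) with x at -4.0°, good to around 2 mm. I'll refine this from directly above with the wrist camera, which will see the +x stop next to the plate's end. Now I lift off square to the slope.

```bash
python3 -m handwheel '[[0,0,-0.02,0,0,0,-1],[0,0,-0.05,0,0,0,-1],[0,0,-0.1,0,0,0,-1],[0,0,-0.17,0,0,0,-1],[0,0,-0.25,0,0,0,-1],[0,0,-0.3,0,0,0,-1],[0,0,-0.3,0,0,0,-1]]' 70
python3 - <<'E'
from ik import *
L=np.load("L.npy"); q=monitor.get_state()["qpos"]; print(q.round(2))
B=np.array([.47,-.05,.28]); go(B,down(14.2)); Hh=np.array([.5027,-.349,.15]); s={"eef_pos":B,"tcp_rot":Ro.from_matrix(down(14.2)).as_quat()}; go(Hh,down(-94),s); print(ik(L,Hh,down(-94),q).round(2))
E
```

```text
time: 16.48
eef_pos: [0.4609, 0.0413, 0.1699]
tcp_rot: [0.556, 0.716, -0.258, 0.334]
contact_force: [0.1, -0.2, -2.7]
opening: 0.684
finger_force: 76.0
[ 0.25  0.03  2.19 -0.98  1.17  0.53]
row [-0.3566, -0.0342, -0.0037, 0.001, 0.2774, 0.0007] rows>=4.7
row [-0.7447, -0.1041, 0.325, 0.0, 0.0, 0.6011] rows>=10.1
[-0.77  0.26  1.82 -0.    1.05  0.87]
```

```bash
python3 -m handwheel '[[-0.07,0,0,0,0.01,0,-1],[-0.15,-0.01,0,0,0.06,0,-1],[-0.22,-0.02,0,0,0.11,0,-1],[-0.29,-0.03,0,0,0.165,0,-1],[-0.34,-0.034,0,0.001,0.22,0,-1],[-0.357,-0.034,-0.004,0.001,0.277,0.001,-1],[-0.357,-0.034,-0.004,0.001,0.277,0.001,-1],[-0.357,-0.034,-0.004,0.001,0.277,0.001,-1]]'
python3 - <<'E'
from h import *
go([.5027,-.349,.15],down(-94))
E
```

```text
time: 17.48
eef_pos: [0.4688, -0.0515, 0.278]
tcp_rot: [0.616, 0.788, -0.003, -0.0]
contact_force: [-0.2, 0.9, -3.0]
opening: 0.686
finger_force: 75.8
row [-0.7412, -0.095, 0.3229, -0.0002, 0.0024, 0.5996] rows>=10.1
```

```bash
python3 -m handwheel '[[-0.06,-0.008,0,0,0,0.05,-1],[-0.13,-0.016,0,0,0,0.10,-1],[-0.20,-0.025,0,0,0,0.16,-1],[-0.27,-0.035,0,0,0,0.215,-1],[-0.34,-0.044,0.02,0,0,0.27,-1],[-0.41,-0.053,0.04,0,0,0.325,-1],[-0.48,-0.062,0.07,0,0.001,0.38,-1],[-0.55,-0.07,0.10,0,0.001,0.435,-1],[-0.61,-0.08,0.14,0,0.002,0.49,-1],[-0.67,-0.086,0.18,0,0.002,0.545,-1],[-0.71,-0.092,0.21,0,0.002,0.58,-1],[-0.741,-0.095,0.22,0,0.002,0.6,-1]]'
python3 - <<'E'
from h import *
go([.5027,-.349,.085],down(-94))
E
```

```text
time: 18.98
eef_pos: [0.5037, -0.347, 0.1897]
tcp_rot: [0.999, -0.035, -0.001, -0.001]
contact_force: [0.1, -0.4, -2.4]
opening: 0.681
finger_force: 75.8
row [-0.0015, 0.0058, 0.2618, -0.0007, 0.0009, -0.0003] rows>=1.7
```

```bash
python3 -m handwheel '[[-0.001,0.003,0.07,0,0.001,0,-1],[-0.001,0.006,0.15,0,0.001,0,-1],[-0.001,0.006,0.22,0,0.001,0,-1],[-0.001,0.006,0.27,0,0.001,0,-1],[-0.001,0.006,0.27,0,0.001,0,-1],[-0.001,0.006,0.27,0,0.001,0,-1],[-0.001,0.006,0.27,0,0.001,0,-1]]'
python3 - <<'E'
from h import *
p=eyes.camera_params("wrist"); im=eyes.read_camera("wrist")[:,:,::-1]; np.savez("w9.npz",**p); cv2.imwrite("pics/w9.png",im)
E
```

```text
time: 19.85
eef_pos: [0.5045, -0.3518, 0.0863]
tcp_rot: [0.999, -0.035, 0.003, 0.001]
contact_force: [-1.5, -0.6, -2.4]
opening: 0.684
finger_force: 75.8
```

View pics/w9.png

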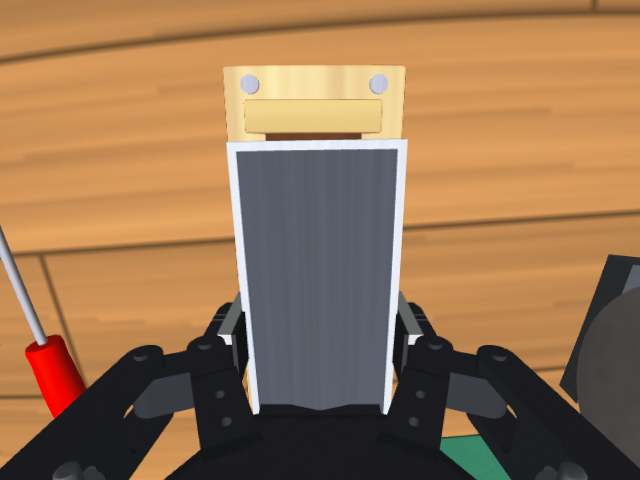

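The picture shows the plate's far end edge from (228,143) to (407,140). Beyond it are the stop's top at (245–382, 99–133) and the base end corners at (223,66) and (405,66). I'll measure the offset and angle between the plate and the holder.

```bash
python3 - <<'E'
from h import *
p=dict(np.load("w9.npz")); im=cv2.imread("pics/w9.png"); hsv=cv2.cvtColor(im,cv2.COLOR_BGR2HSV)
print([hsv[v,u].tolist() for u,v in ((310,115),(310,90),(310,72),(310,60),(235,120),(310,146),(234,300))])
m=(hsv[...,1]<60)&(hsv[...,2]>60); m[:120]=0; m[290:]=0; m[:,:200]=0;m[:,430:]=0
c=blobs(m,1000)[0][:,0]; h=cv2.convexHull(c.astype(np.int32)); q=cv2.approxPolyDP(h,4,True)[:,0]; print("plate",q.tolist())
# far edge: sub-pixel fit of the top boundary of the mask per column
cols=np.arange(236,400); top=np.array([np.argmax(m[:,u]) for u in cols]); k=np.polyfit(cols,top,1)
tl=q[np.argmin(q.sum(1))]; tr=q[np.argmax(q[:,0]-q[:,1])]
for zt in (.092,.0943,.097):
    P=onz(p,[[tl[0],np.polyval(k,tl[0])],[tr[0]+1,np.polyval(k,tr[0]+1)]],zt); d=P[1]-P[0]; print("plate end z",zt,(P*1000).round(1).tolist(),"w",np.linalg.norm(d).round(4),"ang",np.degrees(np.arctan2(d[1],d[0])).round(2))
g=cv2.cvtColor(im,cv2.COLOR_BGR2GRAY); C=np.array([[[245,99]],[[381,99]],[[382,132]],[[245,132]],[[223,66]],[[405,66]]],np.float32)
C=cv2.cornerSubPix(g,C,(4,4),(-1,-1),(3,40,.01))[:,0]; print(C.round(1).tolist())
St=onz(p,C[:4],.056); B=onz(p,C[4:],.012)
print("stop",(St*1000).round(1)[:,:2].tolist(),"len",np.linalg.norm(St[1]-St[0]),np.linalg.norm(St[2]-St[1]),"base",(B*1000).round(1)[:,:2].tolist(),np.linalg.norm(B[1]-B[0]))
for A in (St[:2],St[[3,2]],B): d=A[1]-A[0]; print("ang",np.degrees(np.arctan2(d[1],d[0])).round(2))
s=monitor.get_state(); print(s["eef_pos"],Ro.from_quat(s["tcp_rot"]).as_matrix().round(4).tolist())
E
```

```text
[[21, 108, 237], [22, 82, 249], [22, 82, 249], [15, 149, 212], [19, 95, 233], [108, 12, 248], [15, 64, 131]]
plate [[407, 140], [398, 289], [240, 289], [227, 142]]
plate end z 0.092 [[582.5, -324.7, 92.0], [579.0, -386.1, 92.0]] w 0.0615 ang -93.24
plate end z 0.0943 [[582.5, -325.3, 94.3], [579.1, -385.5, 94.3]] w 0.0603 ang -93.24
plate end z 0.097 [[582.5, -326.0, 97.0], [579.1, -384.8, 97.0]] w 0.0589 ang -93.24
[[243.60000610351562, 99.4000015258789], [378.79998779296875, 97.19999694824219], [379.79998779296875, 132.39999389648438], [245.1999969482422, 132.5], [222.39999389648438, 67.5], [404.6000061035156, 66.4000015258789]]
stop [[599.3, -324.8], [596.1, -382.7], [581.5, -382.8], [585.7, -323.8]] len 0.05796497233433808 0.014591586561200442 base [[621.4, -306.5], [614.9, -404.7]] 0.09836244512117777
ang -93.23
ang -94.06
ang -93.78
[ 0.50433883 -0.351863    0.08620835] [[0.9975, -0.0705, 0.0065], [-0.0705, -0.9975, -0.0019], [0.0066, 0.0015, -1.0]]
```

Relative to the holder the plate is about 2 mm too far along +x and 3 mm off in y, and needs about -0.55° of yaw. I'll correct while lowering to just above the stops, then check again where parallax is small.

```bash
python3 -c "
from h import *
s=monitor.get_state(); go(s['eef_pos']+np.array([-.0018,.003,-.022]),down(-94.6))"
```

```text
row [-0.0054, -0.0072, 0.055, 0.0005, -0.0021, 0.0031] rows>=0.4
```

```bash
python3 -m handwheel '[[-0.005,-0.007,0.02,0,-0.002,0.003,-1],[-0.005,-0.007,0.04,0,-0.002,0.003,-1],[-0.005,-0.007,0.055,0,-0.002,0.003,-1],[-0.005,-0.007,0.055,0,-0.002,0.003,-1],[-0.005,-0.007,0.055,0,-0.002,0.003,-1]]'
cat > meas.py <<'E'
from h import *
import sys
s=monitor.get_state(); p=eyes.camera_params("wrist"); im=eyes.read_camera("wrist")[:,:,::-1].copy(); cv2.imwrite("pics/%s.png"%sys.argv[1],im); np.savez(sys.argv[1]+".npz",**p)
zt=s["eef_pos"][2]+.008 if len(sys.argv)<3 else float(sys.argv[2])
hsv=cv2.cvtColor(im,cv2.COLOR_BGR2HSV)
m=(hsv[...,1]<60)&(hsv[...,2]>60); m[290:]=0; m[:,:200]=0;m[:,430:]=0; m[:90]=0
m=cv2.morphologyEx(m.astype(np.uint8),cv2.MORPH_OPEN,np.ones((9,9)))
c=blobs(m,1000)[0][:,0]; q=cv2.approxPolyDP(cv2.convexHull(c.astype(np.int32)),4,True)[:,0]; print("plate",q.tolist())
tl=q[np.argmin(q.sum(1))]; tr=q[np.argmax(q[:,0]-q[:,1])]
cols=np.arange(tl[0]+8,tr[0]-8); top=np.array([np.argmax(m[:,u]) for u in cols]); k=np.polyfit(cols,top,1)
P=onz(p,[[tl[0],np.polyval(k,tl[0])],[tr[0]+1,np.polyval(k,tr[0]+1)]],zt); d=P[1]-P[0]; a=np.arctan2(d[1],d[0])
E=P.mean(0); print("w",np.linalg.norm(d).round(4),"plate ang",np.degrees(a).round(2),"end",(E*1000).round(1),"centre",((E-.075*np.array([-np.sin(a),np.cos(a),0]))*1000).round(1))
# base end: pale bright wood, top and side outlines
b=((hsv[...,1]<115)&(hsv[...,2]>225)&(hsv[...,0]>16)&(hsv[...,0]<30)).astype(np.uint8); b[tl[1]:]=0; b[:,:150]=0; b[:,480:]=0
b=cv2.morphologyEx(b,cv2.MORPH_CLOSE,np.ones((5,5))); c=blobs(b,500)[0][:,0]; q=cv2.approxPolyDP(cv2.convexHull(c.astype(np.int32)),4,True)[:,0]; print("base",q.tolist())
l,r=q[np.argmin(q.sum(1))],q[np.argmax(q[:,0]-q[:,1])]; cols=np.arange(l[0]+8,r[0]-8); top=np.array([np.argmax(b[:,u]) for u in cols]); k=np.polyfit(cols,top,1)
P=onz(p,[[l[0],np.polyval(k,l[0])],[r[0]+1,np.polyval(k,r[0]+1)]],.012); d=P[1]-P[0]; a=np.arctan2(d[1],d[0]); E=P.mean(0)
print("w",np.linalg.norm(d).round(4),"base ang",np.degrees(a).round(2),"centre",((E-.115*np.array([-np.sin(a),np.cos(a),0]))*1000).round(1),"tcp",s["eef_pos"].round(4))
E
python3 meas.py w10
```

```text
time: 20.52
eef_pos: [0.502, -0.3483, 0.0626]
tcp_rot: [0.999, -0.04, -0.001, -0.0]
contact_force: [-0.2, -0.7, -1.8]
opening: 0.684
finger_force: 75.8
plate [[407, 139], [398, 289], [240, 289], [227, 142]]
w 0.0599 plate ang -93.78 end [ 578.3 -352.6   70.6] centre [ 503.5 -347.6   70.6]
base [[423, 50], [417, 141], [221, 141], [216, 50]]
w 0.0972 base ang -93.99 centre [ 504.  -348.7   12. ] tcp [ 0.502  -0.3483  0.0626]
```

View pics/w10.png

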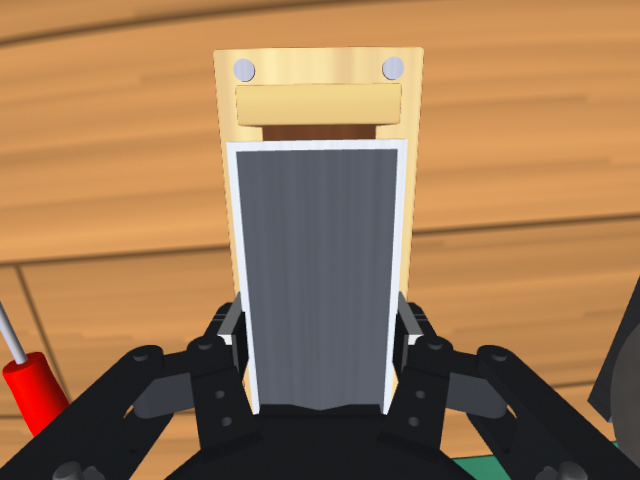

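The plate end runs (227,142)–(407,139). The stop's inner edge is at (239,126)–(401,124), its outer edge at (236,85)–(402,84), and the bed shows from (263,132) to (376,132). I'll check the stop against the plate directly.

```bash
python3 -c "
from h import *
p=dict(np.load('w10.npz'))
A=onz(p,[[239,126],[401.5,124],[236,85],[402.5,84]],.056)*1000; print(A.round(1).tolist(), 'widths',np.linalg.norm(A[1]-A[0]).round(1),np.linalg.norm(A[3]-A[2]).round(1))
u=np.array([np.cos(np.radians(-3.9)),np.sin(np.radians(-3.9)),0]); i=(A[0]+A[1])/2;o=(A[2]+A[3])/2
print('centre from inner',(i-79*u).round(1),'outer',(o-93*u).round(1))
b=onz(p,[[263,132],[376.5,132]],.05)*1000; print('bed',b.round(1).tolist(),np.linalg.norm(b[1]-b[0]),((b[0]+b[1])/2).round(1),'axis y there',(-348.3+(b[:,0].mean()-503.8)*u[1]/u[0]).round(1))
s=monitor.get_state(); go(s['eef_pos']+np.array([.0003,-.0008,-.010]),down(-94.7))"
```

```text
[[585.3, -324.1, 56.0], [581.1, -383.8, 56.0], [599.3, -325.0, 56.0], [594.8, -384.4, 56.0]] widths 59.9 59.5
centre from inner [ 504.4 -348.6   56. ] outer [ 504.3 -348.4   56. ]
bed [[582.5, -331.7, 50.0], [578.9, -375.5, 50.0]] 43.91788830126865 [ 580.7 -353.6   50. ] axis y there -353.5
row [0.0009, 0.0019, 0.025, -0.0, 0.0004, 0.0006] rows>=0.2
```

```bash
python3 -m handwheel '[[0.002,0.002,0.008,0,0,0.001,-1],[0.002,0.002,0.017,0,0,0.001,-1],[0.002,0.002,0.025,0,0,0.001,-1],[0.002,0.002,0.025,0,0,0.001,-1],[0.002,0.002,0.025,0,0,0.001,-1]]' | grep -E "pos|cont"
python3 meas.py w11
for i in 1 2; do python3 -m handwheel '[[0,0,0.003,0,0,0,-1],[0,0,0.003,0,0,0,-1]]' | grep -E "pos|cont"; done
```

```text
eef_pos: [0.5026, -0.3491, 0.0526]
contact_force: [-0.6, 0.1, -3.1]
plate [[407, 139], [398, 289], [240, 289], [227, 142]]
w 0.0599 plate ang -93.96 end [ 578.9 -353.6   60.6] centre [ 504.1 -348.4   60.6]
base [[427, 44], [421, 141], [213, 141], [206, 47]]
w 0.0976 base ang -94.02 centre [ 504.  -348.3   12. ] tcp [ 0.5026 -0.3491  0.0526]
eef_pos: [0.5026, -0.349, 0.0513]
contact_force: [-0.5, 0.3, -2.3]
eef_pos: [0.5027, -0.3492, 0.0507]
contact_force: [-0.5, 1.8, 0.9]
```

Plate and holder now agree within 0.2 mm and 0.1°, and contact with the bed has begun. One small press, then a slow release.

```bash
python3 -m handwheel '[[0,0,0.002,0,0,0,-1],[0,0,0.002,0,0,0,-1]]' 30 | grep -E "pos|cont"
python3 -m handwheel '[[0,0,0,0,0,0,0.4],[0,0,0,0,0,0,0.43],[0,0,0,0,0,0,0.47],[0,0,0,0,0,0,0.55],[0,0,0,0,0,0,0.65],[0,0,0,0,0,0,0.8],[0,0,0,0,0,0,0.8],[0,0,0,0,0,0,0.8]]' 20 
python3 meas.py w12 .058
```

```text
eef_pos: [0.5027, -0.3492, 0.0506]
contact_force: [-2.8, 2.1, 5.6]
time: 23.0
eef_pos: [0.5026, -0.3491, 0.0494]
tcp_rot: [0.999, -0.042, -0.001, -0.0]
contact_force: [-0.5, 0.1, -0.0]
opening: 0.9
finger_force: 0.0
plate [[408, 138], [399, 289], [240, 289], [227, 141]]
w 0.0599 plate ang -93.87 end [ 579.2 -353.7   58. ] centre [ 504.4 -348.7   58. ]
base [[429, 45], [423, 140], [211, 140], [204, 46], [394, 41]]
w 0.0974 base ang -94.01 centre [ 504.  -348.4   12. ] tcp [ 0.5026 -0.3491  0.0494]
```

Released, and the plate is centred to about 0.4 mm and square to 0.2°. I'll retreat straight up and take a final look.

```bash
python3 -m handwheel '[[0,0,-0.03,0,0,0,0.8],[0,0,-0.1,0,0,0,0.8],[0,0,-0.2,0,0,0,0.8],[0,0,-0.3,0,0,0,0.8],[0,0,-0.4,0,0,0,0.8],[-0.05,0,-0.5,0,0,0,0.8],[-0.2,0,-0.5,0,0,0,0.8],[-0.2,0,-0.5,0,0,0,0.8]]' | grep -E "time|pos|cont"
python3 - <<'E'
from h import *
im=eyes.read_camera("wrist")[:,:,::-1]; im2=eyes.read_camera("top")[:,:,::-1]
cv2.imwrite("pics/c13.png",np.hstack([cv2.resize(im,(400,300)),cv2.resize(im2,(400,300))]))
E
```

```text
time: 24.05
eef_pos: [0.4205, -0.3415, 0.2499]
contact_force: [-0.2, 0.1, 0.2]
```

View pics/c13.png

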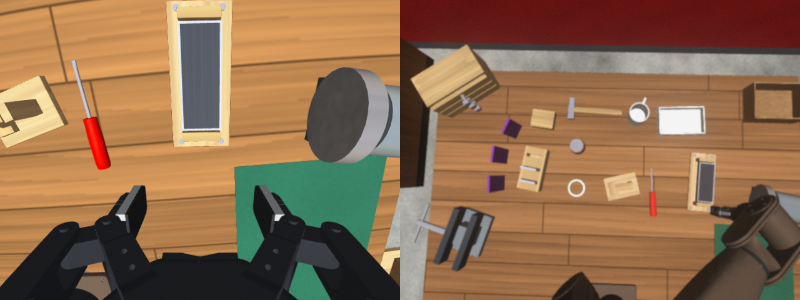

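The plate lies flat between the stops at (200,75) in the left panel. The other things are where they were. I'm handing in.

```bash
python3 -c "
from plant import ctrl; print(ctrl.sign_off())"
```

```text
the job is handed in; nothing more can be done
None
```

The long plate was lifted out of the rack, leaned on the rest and let go, then laid on the holder bed, measured about 0.4 mm off centre and 0.2° off square, and handed in at about 24 s with the other things looking undisturbed in the final picture; however, I viewed 14 pictures, over the limit of 10.

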